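Hang a coated panel on the cooling rail and read it with the infrared thermometer

TASK

Take the blue test panel out of the rack, hook it over the bare stretch of the cooling rail on the robot's right, well clear of the red tape band, and slide it along the bar until it is centred on the band, then let go of it. Then draw the yellow infrared thermometer out of its holster, turn it from nose-down to slant about 45 degrees down with its handle underneath, and finish still holding it there in the air, aimed at the black dot in the middle of the hung panel with the lens about 80 mm off it. Leave the other panels and the glassware alone.

Things in the scene. Friction and masses are not known exactly. Their poses are not given: they have to be found in the camera images.
- panel_grip (a point): Where to grip the blue panel (0.12 kg, all 188 mm tall): centre of its carrier's upright yellow finger tab, 24 mm wide (y), 8 mm thick (x), reaching 23 mm above and below this point. z up the panel; x square to the sheet, from the dotted front (robot's side) to the back, where the hook is. Sheet below the tab: 75 (y) x 100 (z) x 4 mm, bottom edge 165 mm below. Starts upright in a rack slot.
- panel_hook (a point): Seat of the blue panel's hook: on the bridge's underside, 13 mm in +x and 35 mm below panel_grip, same axes. The hook opens downwards: 18 mm between stem (-x) and back leg (+x, 5 mm thick), 24 mm broad (y); the leg reaches 22 mm below the seat. Hung, this point is at the height of the bar's top edge. A hung panel stays by friction where it is left and may tip up to 10 degrees.
- panel_dot (a point): Centre of the black dot (24 mm across) in the middle of the blue panel's front face, 115 mm below panel_grip; x points into the panel, away from whoever looks at the dot.
- rail_mid (a point): Middle of the top edge of the cooling rail: a fixed level aluminium bar 10 mm thick (x), 20 mm tall, 400 mm long (y), top edge 215 mm above the table. Uprights 20 mm thick at y = -195 and +195 mm rise 15 mm above the bar. x points away from the robot, y to its left. A green panel like the blue one hangs about 138 mm to +y; the -y side is bare. Panels hang with stem and dot on the -x side.
- mark (a point): Middle of the red tape band (44 mm wide, flush) on the bar, at the bar's top edge: where the middle of the hook belongs. Same axes as rail_mid, within 30 mm of it.
- gun_grip (a point): Where to grip the yellow pistol-shaped infrared thermometer (0.19 kg): on the barrel's axis, 25 mm from its rear end, which is up in the holster. Barrel 36 mm wide (y), 42 mm (x), 150 mm long (z). z points to the rear (up at the start). The black handle sticks out 115 mm along -x (towards the robot at the start), 28 mm wide (y), rooted 10 to 50 mm below this point, its end rising 20 mm.
- gun_lens (a point): Centre of the thermometer's lens, at the front end of the barrel, 125 mm from gun_grip along -z; same axes. It looks along its own -z, straight down at the start.
- holster: Fixed bench holster: open grey pocket 46 (x) x 40 (y) mm inside, on a dark foot 120 x 100 mm. Origin at the middle of its underside on the table, x and y as the thermometer's at the start. Pocket floor 12 mm, rim 75 mm above the table; a bracket on its +x side reaches 89 mm. The thermometer comes out straight up, free after 65 mm.
- rack: Fixed white panel rack, 170 (x) x 110 (y) x 38 mm; origin at the middle of its underside. Three slots along y at x = -60, 0 and 60 mm, 5.5 mm wide, floor 8 mm above the table, 30 mm deep; the blue panel stands in one, a grey and a white panel of the same shape in the others, leaning up to 3 degrees. Panels come out straight up.
Things that resemble listed ones, but are neither listed nor needed, are in the scene too. Leave any orange look-alike of the part that bears gun_grip alone.

How it is judged:
By the outcome, as a careful person would: the job done as asked, in the order asked, and still so for the second after the job is handed in, while the arm keeps its last pose, push and grip.
It also fails if it takes over 61 s, if anything falls off the work surface, if the arm or the gripper's body presses on something with over 40 N, if the wrist force passes 120 N, or if a joint passes its speed limit or range.

ROBOT

A 6-joint arm with a two-finger parallel gripper is mounted at the origin on the work surface. World frame = base frame: x ahead of the robot, y to its left, z up, the work surface at z = 0. Lengths are in m, angles in rad, forces in N, time in s.
With the tool pointing down it reaches from about 0.375 to 0.9 m from the base axis. Payload 3.1 kg.
Tool frame: the origin (TCP) lies at the very end of the fingers, on their centre line; the grasp point (between the pads) lies 19 mm behind it (manip.hold_point_z is the distance from the TCP to the grasp point, in m); y points along the fingers, z is the direction in which the jaws open and shut, and the axes are right-handed (so a half turn about y gives the same grasp; the last joint's range is limited). The gripper opens to 85 mm and grips with 20 to 120 N. Pads are 22 mm wide; open, the fingers measure 114 mm over their backs; the gripper's body (76 mm by 85 mm) begins 54 mm behind the grasp point. The pads swing forward as they close: fully open they stand 13 mm farther back than shut.
Start: joints at [1.127, 0.527, 1.433, -0, 1.181, -0.178], TCP at [0.164, 0.603, 0.231] pointing down, gripper open.
Joint ranges: [-3.08, 3.08], [-0.75, 2.2], [0.22, 2.44], [-1.43, 4.57], [0, 2.65], [-2.85, 2.85]. Speed limits (rad/s): [2.79, 2.79, 3.14, 3.14, 3.14, 3.14].

INTERFACE

Orientations are given as a unit quaternion [x, y, z, w].
In Python, from station import manip, eyes, workorder gives the robot as it stands. The module is installed in compiled form; this text tells all that it offers.
- The arm moves only by the shell command python3 -m jog 'ROWS' [OPENING] [FORCE]. ROWS is JSON, a list of rows, each a list of 2 entries, a list of its own where there are three numbers: the shift along the tool's x, y, z in cm, then the turn about the tool's y in rad. A call has 1 to 20 rows; each row is the pose to reach, as a shift and turn from the pose commanded when the call began, along the tool's axes at that moment; what a row does not reach only later rows make up. A row lasts 1/12 s, in which the tool goes at most 41.7 mm and 7.16 degrees, less where a joint would pass 70% of its speed; a pose out of reach is approached as far as the arm can. A call with a gripper value outside its range is refused whole. OPENING is the finger opening in cm, from 0 to 8.54, set as the call begins (- or left out, the last holds). The fingers move at their own pace and stop on an object; FORCE is the grip in N (left out, the last holds). Time passes only in rows, so rows that repeat a pose let the fingers close. It gives the time, the measured TCP pose, the force and the opening at its end, in the units of the state.
- manip.sense(): the state, without advancing time (a new reading comes with each control period).
- eyes.snapshot(name): name is "scene" or "side" or "wrist"; returns a dict with "frame" (480x640x3 uint8, red, green, blue), "vfov" (degrees; the focal length in pixels is half the picture's height over the tangent of half this angle, whatever the lens; pixels are square), "cx", "cy" (the principal point, pixels), "rvec" (rotation vector, rad) and "tvec" (3), from world to camera coordinates, as OpenCV has them. Camera axes: x right, y down, z forward; pixel columns grow to the right and rows downward; lengths in m; the calibration is good to about 2 mm. A picture is of the moment at which its call begins. There is no depth.
- workorder.sign_off(): hands the job in, once; it reports no verdict.
The state is a dict: "t": time; "q": joint angles; "qd": joint speeds; "tau": joint torques, N m; "tcp_pos": TCP position; "tool_rot": TCP orientation; "force": force on the tool from outside, world axes, zero at the start; "ft_torque": the same for the moment, N m; "finger_gap": opening from 0.0 (shut) to 1.0 (fully open).
Only numpy, scipy, OpenCV 4.12 (cv2) and the standard library are available. Lean on these libraries where they do the work, as an engineer would, in place of code of your own. Each camera call takes 0.05 s, during which the arm holds its last target. There are 200 camera calls.

## Working session

There is one attempt and no reset: what is moved stays moved. The work goes in short steps, Python scripts to look and compute and a shell command to move; the robot and the scene stay as the last step left them, time stands still between calls to the robot, and variables do not carry over. Pictures are saved under pics/ and viewed, about 8 in all and at most 12, crops included, and the job is handed in when it is done.

```bash
mkdir -p pics; cat > h.py <<'E'
import numpy as np, cv2
from scipy.spatial.transform import Rotation as R
from station import manip, eyes
def snap(cam,name=None):
    s=eyes.snapshot(cam)
    if name: cv2.imwrite(f'pics/{name}.png',s['frame'][:,:,::-1])
    return s
def cam(s):
    f=240/np.tan(np.radians(s['vfov'])/2)
    K=np.array([[f,0,s['cx']],[0,f,s['cy']],[0,0,1]])
    Rm=cv2.Rodrigues(np.array(s['rvec'],float))[0]; return K,Rm,np.array(s['tvec'],float).ravel()
def proj(s,P):
    K,Rm,t=cam(s); p=(Rm@np.atleast_2d(P).T).T+t; p=p@K.T; return p[:,:2]/p[:,2:]
def ray(s,uv):
    K,Rm,t=cam(s); d=Rm.T@np.linalg.solve(K,[uv[0],uv[1],1]); return -Rm.T@t, d/np.linalg.norm(d)
def onplane(s,uv,ax,val):
    o,d=ray(s,uv); return o+d*(val-o[ax])/d[ax]
def tri(obs):
    A=np.zeros((3,3));b=np.zeros(3)
    for s,uv in obs:
        o,d=ray(s,uv); M=np.eye(3)-np.outer(d,d); A+=M;b+=M@o
    return np.linalg.solve(A,b)
E
python3 - <<'E'
from h import *
import pickle
np.set_printoptions(precision=4,suppress=True)
S={c:snap(c,c+'0') for c in('scene','side','wrist')}
pickle.dump(S,open('s0.pkl','wb'))
for c,s in S.items():
    K,Rm,t=cam(s);print(c,s['vfov'],s['cx'],s['cy'],'pos',-Rm.T@t,'fwd',Rm[2])
st=manip.sense();print(st, manip.hold_point_z);print(R.from_quat(st['tool_rot']).as_matrix())
E
```

```text
scene 48.689349362184494 315.90006439880983 250.7001570480012 pos [1.0555 0.3309 0.8381] fwd [-0.5889 -0.357  -0.7251]
side 54.55762971912559 318.13706576212473 240.309079256489 pos [0.2808 0.6411 0.6006] fwd [ 0.2358 -0.7956 -0.558 ]
wrist 68.78253341149389 326.64909125677195 238.62911640069967 pos [0.0805 0.6262 0.3728] fwd [ 0.3154 -0.0888 -0.9448]
{'t': 0.15, 'q': array([ 1.1265,  0.5282,  1.4336,  0.    ,  1.1814, -0.1785]), 'qd': array([ 0.0009, -0.0024, -0.0028, -0.0004,  0.0004, -0.0004]), 'tau': array([  0.0007, -44.2743, -17.8275,  -0.0002,   0.0056,  -0.    ]), 'tcp_pos': array([0.1639, 0.6026, 0.2306]), 'tool_rot': array([ 0.7014, -0.0939,  0.0935, -0.7003]), 'force': array([-0.2923,  0.3342, -0.1243]), 'ft_torque': array([ 0.061 ,  0.0308, -0.003 ]), 'finger_gap': 1.0006973488766118} 0.0187
[[ 0.9649 -0.0007  0.2627]
 [-0.2627 -0.0015  0.9649]
 [-0.0003 -1.     -0.0016]]
```

View pics/scene0.png

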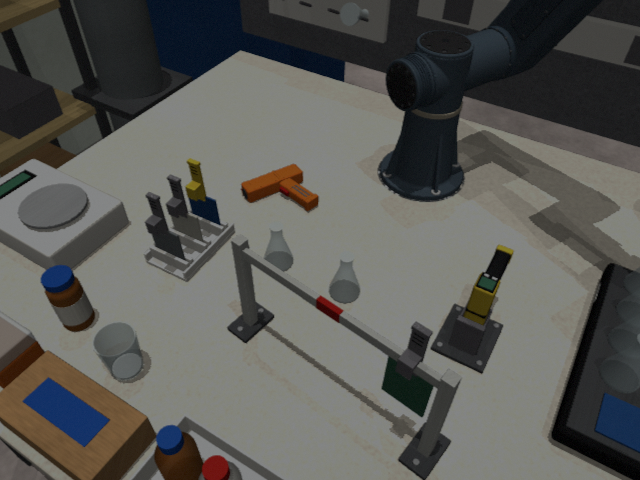

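View pics/side0.png

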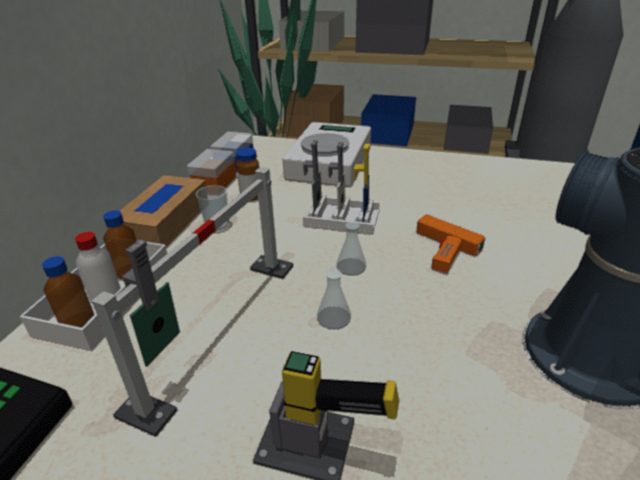

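The scene view shows the blue panel with its yellow tab at about (196,172), the red tape at (329,308), the green panel at (410,375) and the gun at (480,300). In the side view they are at (366,165), (205,231), (155,320) and (305,390). I'll zoom in on these.

```bash
cat > tiles.py <<'E'
import cv2,numpy as np
def tile(img,x,y,w,h,k):
    t=cv2.resize(img[y:y+h,x:x+w],None,fx=k,fy=k,interpolation=cv2.INTER_CUBIC)
    t=np.clip(t.astype(float)*1.4,0,255).astype(np.uint8)
    for u in range((x+9)//10*10,x+w,10):
        L=u%50==0; cv2.line(t,((u-x)*k,0),((u-x)*k,12 if L else 6),(0,0,255),1)
        if u%20==0: cv2.putText(t,str(u),((u-x)*k,22),0,.35,(0,0,255),1)
    for v in range((y+9)//10*10,y+h,10):
        cv2.line(t,(0,(v-y)*k),(8,(v-y)*k),(0,0,255),1)
        if v%20==0: cv2.putText(t,str(v),(9,(v-y)*k+4),0,.35,(0,0,255),1)
    return t
E
python3 - <<'E'
import cv2,numpy as np
from tiles import tile
a=cv2.imread('pics/scene0.png');b=cv2.imread('pics/side0.png')
# 800x600 : each 266x300 , k=3 -> 88x100 px ; 
T=[tile(a,140,150,100,75,4)[:300,:400],tile(b,300,130,100,75,4),tile(a,430,240,66,75,4)[:, :264],tile(b,270,340,132,75,4)]
r1=np.hstack(T[:2]);r2=np.hstack(T[2:]);r2=np.hstack([r2,np.zeros((300,800-r2.shape[1],3),np.uint8)])
cv2.imwrite('pics/t1.png',np.vstack([r1,r2]))
r1=np.hstack([tile(a,225,230,133,100,3),tile(a,345,310,133,100,3)])
r2=np.hstack([tile(b,90,210,133,100,3),tile(b,180,160,133,100,3)])
cv2.imwrite('pics/t2.png',np.vstack([r1,r2]))
E
```

```text
(no output)
```

View pics/t1.png

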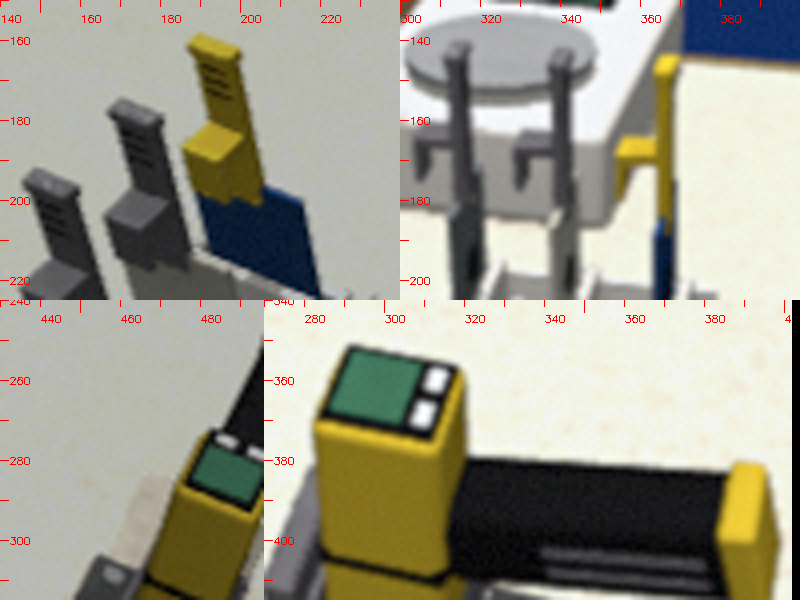

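View pics/t2.png

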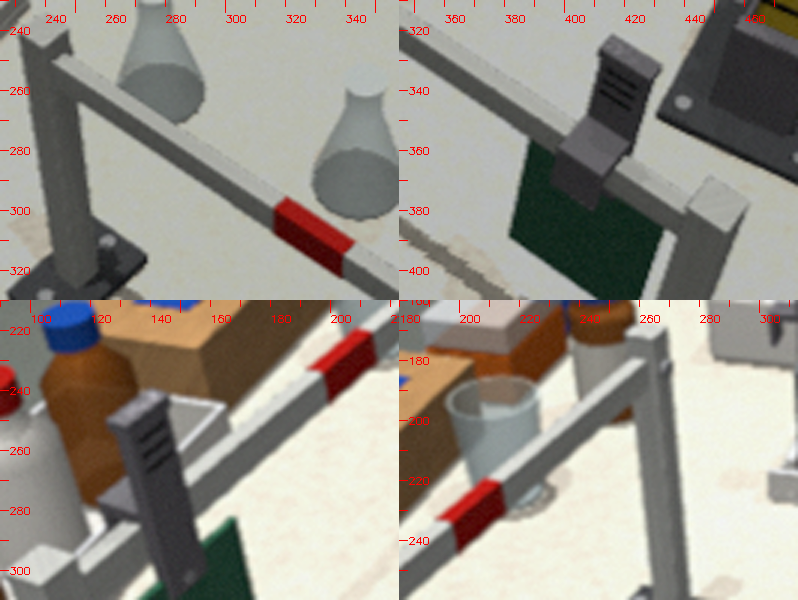

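The tiles give sub-pixel corners for the tab top, the gun's rear face, the tape and the upright tops, so I'll triangulate those.

```bash
python3 - <<'E'
from h import *
import pickle
np.set_printoptions(precision=4,suppress=True)
S=pickle.load(open('s0.pkl','rb'));a,b=S['scene'],S['side']
def both(n,p,q,z):
    P=tri([(a,p),(b,q)]);print(n,'tri',P,'err',proj(a,P)[0]-p,proj(b,P)[0]-q,'| a@z',onplane(a,p,2,z),'b@z',onplane(b,q,2,z));return P
both('tape',(330.1,304.7),(204,227.8),.215)
L=both('post-y',(240,241.7),(262.7,171),.23)
M=both('post+y',(449,378.7),(104,298.3),.23)
d=M-L;print('len',np.linalg.norm(d),'yaw',np.degrees(np.arctan2(-d[0],d[1])),'mid',(L+M)/2)
both('tabtop',(193.7,161.5),(366.5,145.5),.196)
both('tabtopL(-y)',(188.5,160),(366.5,145),.196)
both('tabtopR',(199.5,163),(366.5,145.5),.196)
c=[both('g'+n,p,q,.162) for n,p,q in[('+x-y',(474.5,287),(291,351.5)),('+x+y',(492.5,293),(282.75,370.5)),('-x-y',(482.5,272.5),(320.25,356.25))]]
m=onplane(b,(312,375),2,c[0][2]);print('g-x+y',m)
print('centre',(c[1]+c[2])/2,'xdir',c[0]-c[2],'ydir',c[1]-c[0])
print('handle end b', onplane(b,(393,415),2,.13))
# hung green, rack floor lines
E
```

```text
tape tri [0.6293 0.0973 0.2119] err [-0.2594 -0.6917] [-0.4452  0.541 ] | a@z [0.6323 0.0995 0.215 ] b@z [0.6266 0.1    0.215 ]
post-y tri [ 0.6026 -0.0886  0.2249] err [-0.3825 -1.5166] [-0.7565  1.136 ] | a@z [ 0.6088 -0.0825  0.23  ] b@z [ 0.5986 -0.0835  0.23  ]
post+y tri [0.662  0.2949 0.2259] err [-0.49   -0.7785] [-0.7468  0.656 ] | a@z [0.6653 0.2961 0.23  ] b@z [0.6577 0.2974 0.23  ]
len 0.38804498407132343 yaw -8.800839174406397 mid [0.6323 0.1031 0.2254]
tabtop tri [ 0.4499 -0.3226  0.1948] err [-0.1877 -1.088 ] [-0.5044  0.8589] | a@z [ 0.4535 -0.3188  0.196 ] b@z [ 0.4492 -0.3249  0.196 ]
tabtopL(-y) tri [ 0.4513 -0.3351  0.1924] err [-0.044  -0.2487] [-0.1137  0.1957] | a@z [ 0.4552 -0.3308  0.196 ] b@z [ 0.4498 -0.3277  0.196 ]
tabtopR tri [ 0.4485 -0.3086  0.1986] err [-0.3678 -2.2049] [-1.0384  1.7471] | a@z [ 0.4512 -0.3059  0.196 ] b@z [ 0.4492 -0.3249  0.196 ]
g+x-y tri [0.4339 0.2623 0.1583] err [-0.5435 -1.0981] [-1.0219  1.278 ] | a@z [0.4391 0.2643 0.162 ] b@z [0.432  0.2632 0.162 ]
g+x+y tri [0.4331 0.2932 0.1597] err [-0.2012 -0.3698] [-0.3653  0.453 ] | a@z [0.4358 0.2938 0.162 ] b@z [0.4321 0.2942 0.162 ]
g-x-y tri [0.3961 0.2624 0.1593] err [-0.689  -1.4709] [-1.3793  1.7835] | a@z [0.4013 0.2648 0.162 ] b@z [0.3946 0.2615 0.162 ]
g-x+y [0.3973 0.2889 0.1583]
centre [0.4146 0.2778 0.1595] xdir [ 0.0377 -0.0001 -0.0011] ydir [-0.0008  0.0308  0.0014]
handle end b [0.2976 0.2985 0.13  ]
```

```bash
cat >> h.py <<'E'
def to(p,ang=None,st=None):
    "shift (tool axes, cm) and turn for TCP target p (world), tool-z heading ang deg"
    st=st or manip.sense(); M=R.from_quat(st['tool_rot']).as_matrix()
    sh=M.T@(np.array(p)-st['tcp_pos'])*100
    h=np.degrees(np.arctan2(M[1,2],M[0,2]))
    t=None if ang is None else np.radians((h-ang+90)%180-90)
    print('shift',sh.round(2),'turn',t,'| heading now',round(h,2),'n',np.linalg.norm(sh)/4.17, 't',round(st['t'],2))
E
python3 - <<'E'
from h import *
import pickle
np.set_printoptions(precision=3,suppress=True)
S=pickle.load(open('s0.pkl','rb'));a,b=S['scene'],S['side']
for n,s,u in[('f1',a,(279,264)),('f2',a,(345,297)),('f1',b,(351,266)),('f2',b,(334,318)),]:print(n,onplane(s,u,2,0))
for n,s,u in[('f1 top',a,(277,231)),('f2top',a,(346,262)),('f1',b,(352,228)),('f2',b,(334,273)),]:print(n,onplane(s,u,2,0.09))
to([.48,.15,.34]);to([.45,-.32,.30],7)
E
```

```text
f1 [ 0.449 -0.128  0.   ]
f2 [0.454 0.035 0.   ]
f1 [ 0.44  -0.138  0.   ]
f2 [0.437 0.026 0.   ]
f1 top [ 0.443 -0.133  0.09 ]
f2top [0.443 0.027 0.09 ]
f1 [ 0.442 -0.147  0.09 ]
f2 [0.441 0.007 0.09 ]
shift [ 42.38 -10.9  -35.38] turn None | heading now 74.77 n 13.495442293341613 t 0.15
shift [ 51.84  -6.83 -81.51] turn 1.1828211528604369 | heading now 74.77 n 23.222767130731437 t 0.15
```

```bash
python3 -m jog '[[[42,-11,-35],0.6],[[42,-11,-35],0.6],[[42,-11,-35],0.6],[[42,-11,-35],0.6],[[42,-11,-35],0.6],[[42,-11,-35],0.6],[[42,-11,-35],0.6],[[42,-11,-35],0.6],[[42,-11,-35],0.6],[[51.8,-7.5,-81.5],1.18],[[51.8,-7.5,-81.5],1.18],[[51.8,-7.5,-81.5],1.18],[[51.8,-7.5,-81.5],1.18],[[51.8,-7.5,-81.5],1.18],[[51.8,-7.5,-81.5],1.18],[[51.8,-7.5,-81.5],1.18],[[51.8,-7.5,-81.5],1.18],[[51.8,-7.5,-81.5],1.18],[[51.8,-7.5,-81.5],1.18],[[51.8,-7.5,-81.5],1.18]]' 3.0 40; python3 -m jog '[[[0,0,0],0],[[0,0,0],0],[[0,0,0],0]]'
python3 - <<'E'
from h import *
import pickle
w=snap('wrist','w1');s=snap('side');pickle.dump((w,s),open('s1.pkl','wb'))
to([.45,-.32,.30],7);print(manip.sense()['q'].round(2),manip.sense()['tcp_pos'])
print(proj(w,[[.4515,-.321,.196]]))
E
```

```text
t: 1.82
tcp_pos: [0.4293, -0.1553, 0.306]
tool_rot: [-0.53, 0.468, -0.468, 0.53]
force: [1.7, 1.2, 0.3]
finger_gap: 0.35
t: 2.07
tcp_pos: [0.4291, -0.1529, 0.3055]
tool_rot: [-0.53, 0.469, -0.467, 0.53]
force: [0.1, 0.2, -0.5]
finger_gap: 0.352
shift [16.95  0.56 -0.06] turn 0.004278364445853461 | heading now 7.25 n 4.067188543587526 t 2.17
[-0.59  0.2   1.74  0.    1.2  -0.71] [ 0.42924134 -0.15177349  0.30580315]
[[330.06806366 411.75025943]]
```

```bash
python3 -m jog '[[[17,2.0,0],0],[[17,2.0,0],0],[[17,2.0,0],0],[[17,2.0,0],0],[[17,2.0,0],0],[[17,2,0],0],[[17,2,0],0],[[17,2,0],0]]'
python3 - <<'E'
from h import *
import pickle
from tiles import tile
w=snap('wrist','w1');s=snap('side','sd1');pickle.dump((w,s),open('s1.pkl','wb'))
to([.4515,-.321,.25],7)
print(proj(w,[[.4515,-.321,.196]]),proj(s,[[.4515,-.321,.196]]))
i=cv2.imread('pics/w1.png');cv2.imwrite('pics/w1b.png',tile(i,170,130,260,200,3))
E
```

```text
t: 2.83
tcp_pos: [0.4509, -0.3194, 0.2861]
tool_rot: [-0.531, 0.468, -0.467, 0.531]
force: [-0.1, -0.8, -0.3]
finger_gap: 0.351
shift [0.13 3.65 0.03] turn 0.005205884493336268 | heading now 7.3 n 0.8754451459958497 t 2.93
[[329.63656435 247.96449123]] [[365.16581268 146.08313249]]
```

View pics/w1.png

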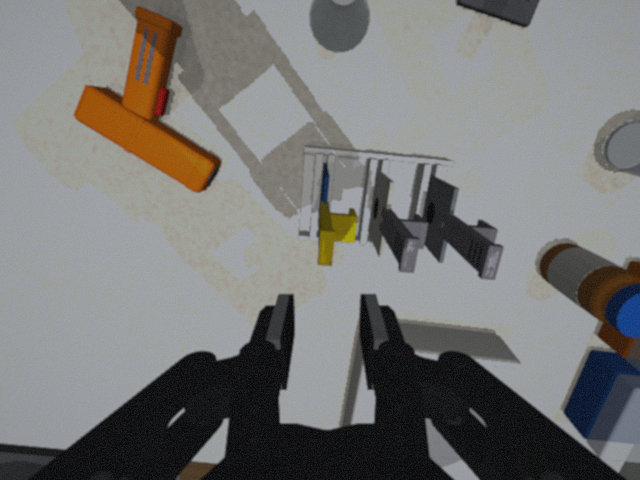

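The blue panel's tab is seen almost edge-on at (325,205–265), with its hook to the right, and it looks close to the expected (330,248). Zooming in.

```bash
python3 - <<'E'
import cv2;from tiles import tile
i=cv2.imread('pics/w1.png');cv2.imwrite('pics/w1b.png',tile(i,290,190,85,85,7))
E
```

```text
(no output)
```

View pics/w1b.png

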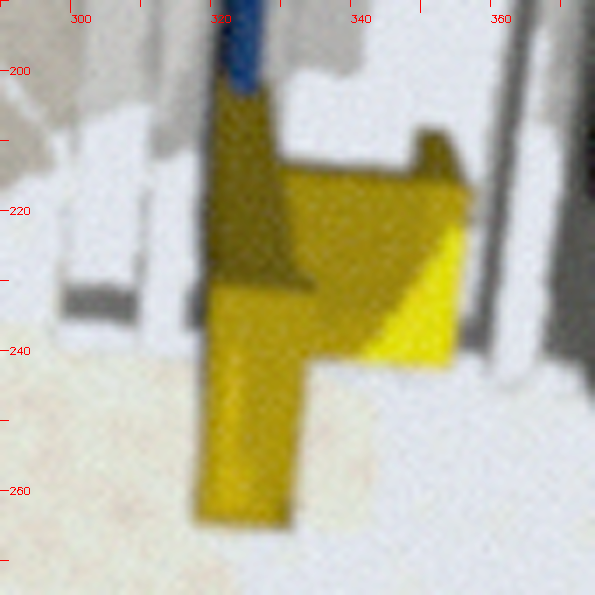

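```bash
python3 - <<'E'
from h import *
import pickle
np.set_printoptions(precision=4,suppress=True)
w,s=pickle.load(open('s1.pkl','rb'))
f=lambda u,z=.196:onplane(w,u,2,z)
c=f((325.7,247.7));print('centre',c)
for a,b in[((320,231.5),(318,264)),((333.5,231),(331.3,264))]:
    d=f(a)-f(b);print(d,np.linalg.norm(d),'normal heading',np.degrees(np.arctan2(-d[0],d[1])))
print('bridge/bottom at tab base z=.150',f((319.5,208),.15),f((328,208),.15))
print('pads mid px', onplane(w,(327,300),2,manip.sense()['tcp_pos'][2]))
print(onplane(w,(309,152),2,.038),onplane(w,(301,236),2,.038))
to([c[0],c[1],.155],7)
E
```

```text
centre [ 0.4487 -0.3212  0.196 ]
[-0.0016  0.0246  0.    ] 0.024649515989643753 normal heading 3.614857347983331
[-0.0018  0.0249  0.    ] 0.02500377791316512 normal heading 4.054613542129004
bridge/bottom at tab base z=.150 [ 0.4413 -0.3047  0.15  ] [ 0.4482 -0.3038  0.15  ]
pads mid px [ 0.4485 -0.3126  0.2865]
[ 0.4236 -0.2724  0.038 ] [ 0.425  -0.3693  0.038 ]
shift [ 0.12 13.15 -0.25] turn 0.005205884493336268 | heading now 7.3 n 3.1537320611225037 t 2.93
```

```bash
python3 -m jog '[[[0.1,3,-0.4],0.05],[[0.1,6,-0.4],0.05],[[0.1,9,-0.4],0.05],[[0.1,11,-0.4],0.05],[[0.1,12.2,-0.4],0.05],[[0.1,13,-0.4],0.05],[[0.1,13,-0.4],0.05],[[0.1,13,-0.4],0.05]]'; python3 -m jog '[[[0,0,0],0],[[0,0,0],0],[[0,0,0],0],[[0,0,0],0],[[0,0,0],0],[[0,0,0],0]]' 0 60
python3 -m jog '[[[0,-0.5,0],0],[[0,-1.5,0],0],[[0,-3,0],0],[[0,-4.5,0],0],[[0,-6,0],0],[[0,-6,0],0],[[0,-6,0],0]]'
```

```text
t: 3.6
tcp_pos: [0.4475, -0.323, 0.1565]
tool_rot: [0.519, -0.481, 0.481, -0.519]
force: [0.7, 0.3, 0.7]
finger_gap: 0.352
t: 4.1
tcp_pos: [0.4467, -0.324, 0.1575]
tool_rot: [0.518, -0.481, 0.482, -0.518]
force: [-1.5, -0.5, 6.8]
finger_gap: 0.088
t: 4.68
tcp_pos: [0.4481, -0.3239, 0.2175]
tool_rot: [-0.519, 0.479, -0.482, 0.519]
force: [-1.5, 1.0, -1.4]
finger_gap: 0.083
```

```bash
python3 - <<'E'
from h import *
to([.50,.005,.285],-8.8);to([.585,.0078,.285],-8.8);print(manip.sense()['q'].round(2))
E
```

```text
shift [-32.39  -6.81   7.68] turn 0.2292763318417152 | heading now 4.34 n 8.14802855232244 t 4.68
shift [-32.02  -6.79  16.18] turn 0.2292763318417152 | heading now 4.34 n 8.757099147609607 t 4.68
[-0.83  0.45  1.63  0.    1.06 -0.9 ]
```

```bash
python3 -m jog '[[[0,-4,0],0],[[0,-7,0],0],[[-3,-7,2],0.05],[[-6,-7,4],0.1],[[-9,-7,6],0.15],[[-12,-7,7.5],0.2],[[-15,-7,7.6],0.23],[[-18,-7,7.6],0.23],[[-21,-7,7.6],0.23],[[-24,-7,7.6],0.23],[[-27,-7,7.6],0.23],[[-30,-7,7.6],0.23],[[-32,-7,7.6],0.23],[[-32.3,-7,9],0.23],[[-32,-7,12],0.23],[[-32,-7,15],0.23],[[-32,-7,16.2],0.23],[[-32,-7,16.2],0.23],[[-32,-7,16.2],0.23],[[-32,-7,16.2],0.23]]'
python3 - <<'E'
from h import *
import pickle
from tiles import tile
S={c:snap(c,c+'2') for c in('scene','side','wrist')};pickle.dump(S,open('s2.pkl','wb'))
st=manip.sense();to([.6018,.0051,.285],-8.8)
a=cv2.imread('pics/scene2.png');b=cv2.imread('pics/side2.png');c=cv2.imread('pics/wrist2.png')
w=cv2.resize(c,(400,300))
cv2.imwrite('pics/v2.png',np.vstack([np.hstack([tile(a,220,170,133,100,3),w[:,:399]]),np.hstack([tile(b,160,130,133,100,3),tile(c,260,200,133,100,3)])]))
# predicted hook seat and tips
M=R.from_quat(st['tool_rot']).as_matrix();g=st['tcp_pos']+[0,0,.0155]-M[:,0]*.0028
for n,o in[('tabtop',(0,.023)),('seat',(.013,-.035)),('legtip',(.0245,-.057))]:
    P=g+M[:,2]*o[0]*(1 if M[0,2]>0 else -1)+[0,0,o[1]];print(n,P,proj(S['scene'],P),proj(S['side'],P),proj(S['wrist'],P))
E
```

```text
t: 6.35
tcp_pos: [0.5832, 0.0081, 0.285]
tool_rot: [-0.461, 0.538, -0.536, 0.459]
force: [-0.4, 0.4, -0.6]
finger_gap: 0.089
shift [-0.01  0.09  1.85] turn -0.0015886517044890393 | heading now -8.89 n 0.4435594994016299 t 6.5
tabtop [0.58396472 0.01061293 0.32442365] [[295.74884042 209.59292441]] [[244.15397672 142.30732358]] [[332.51908027 362.47516623]]
seat [0.5968085  0.00860371 0.2664086 ] [[290.87498146 242.64668058]] [[241.31667206 174.65733112]] [[356.28963332 287.5803247 ]]
legtip [0.60817031 0.00682632 0.24439528] [[286.23397962 256.8229145 ]] [[236.98300877 185.44691374]] [[373.39274565 269.87784927]]
```

View pics/v2.png

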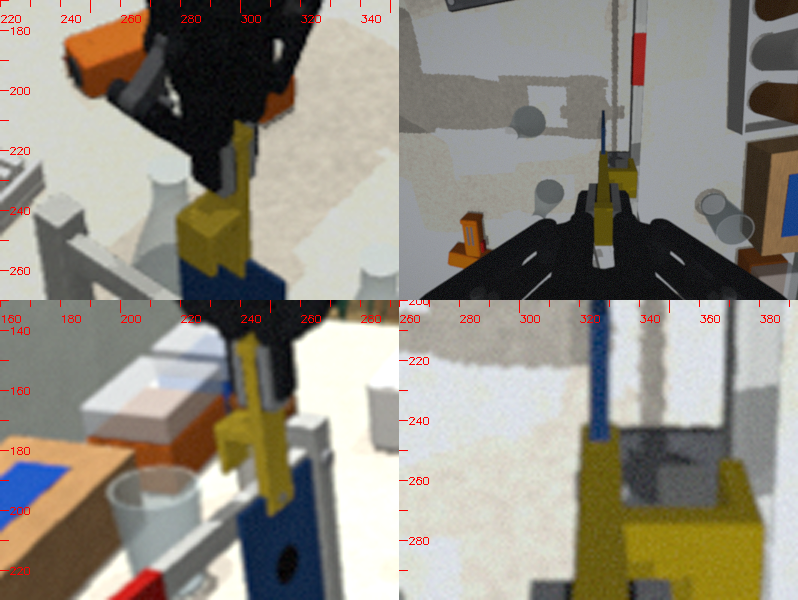

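The hook is level beside the bar, still on the robot's side, and matches the predictions. The tape is visible in the wrist view at about (381,94), so I'll measure the mark from there.

```bash
python3 - <<'E'
from h import *
import pickle
np.set_printoptions(precision=4,suppress=True)
S=pickle.load(open('s2.pkl','rb'));w=S['wrist'];f=w['frame'].astype(int)
m=((f[...,0]>90)&(f[...,0]>2.2*f[...,1])&(f[...,0]>2.2*f[...,2])).astype(np.uint8);m[:, :340]=0;m[200:]=0
ys,xs=np.nonzero(m);r=cv2.minAreaRect(np.c_[xs,ys].astype(np.float32));print(r,len(xs))
print('bbox',xs.min(),xs.max(),ys.min(),ys.max())
print([(y,xs[ys==y].min(),xs[ys==y].max()) for y in(60,80,100,120)])
# brightness profile (camera is on -x side, sees -x side face + top)
for y in(60,100,120,160,180):print(y,f[y,360:405].sum(1)//3)
c=np.mean([(xs.min()+xs.max())/2]),(ys.min()+ys.max())/2
print(onplane(w,c,2,.215))
E
```

```text
((383.5464172363281, 94.47938537597656), (18.75336456298828, 83.82254028320312), 2.6025619506835938) 1524
bbox 374 394 53 136
[(60, np.int64(376), np.int64(394)), (80, np.int64(375), np.int64(393)), (100, np.int64(375), np.int64(392)), (120, np.int64(374), np.int64(391))]
60 [156 156 156 157 156 157 155 155 154 155 155 146 107  63  31  31  52  70
  77  70  72  71  70  75  67  75  74  73  69  69  73  79  76  66  75 114
 145 156 160 153 157 154 155 158 154]
100 [157 157 156 155 161 160 161 157 160 160 145 103  50  26  28  51  68  72
  70  74  78  77  72  71  68  76  74  69  71  77  75  69  80 106 147 158
 158 155 157 154 154 150 156 153 156]
120 [156 158 155 155 161 157 161 159 159 145 117  68  32  27  46  69  73  76
  70  73  75  71  72  69  69  66  69  72  63  63  66  76 104 144 154 160
 154 157 157 160 155 158 154 160 157]
160 [159 156 161 156 159 154 157 159 158 144 104  55  54  74 119 145 150 151
 150 149 143 142 145 149 146 150 148 145 146 143 149 151 155 157 153 154
 153 152 153 155 155 157 157 159 157]
180 [141 153 158 155 154 158 156 154 142 113  69  51  72 112 143 148 151 145
 147 143 146 144 145 145 150 146 147 145 144 148 156 158 154 156 153 156
 157 154 155 152 153 156 158 158 158]
[0.6281 0.0994 0.215 ]
```

```bash
python3 - <<'E'
from h import *
import pickle
np.set_printoptions(precision=4,suppress=True)
S=pickle.load(open('s2.pkl','rb'));w=S['wrist']
f=lambda u:onplane(w,u,2,.215)
p,q=f((385.7,60)),f((383.2,120));d=p-q;print(p,q,np.degrees(np.arctan2(-d[0],d[1])))
print('-x edge',f((375.7,60)),f((373,160)),f((372,180)))
m=f((384.3,94.5));print('mark',m)
for h in(-8.8,-8.0):
    yr=np.array([-np.sin(np.radians(h)),np.cos(np.radians(h)),0]);xr=np.array([yr[1],-yr[0],0])
    print(h,'hook',m-.095*yr,'grip',m-.095*yr-.013*xr,'tcp',m-.0978*yr-.013*xr)
E
```

```text
[0.6308 0.1167 0.215 ] [0.6263 0.0859 0.215 ] -8.33871148646384
-x edge [0.6254 0.1175 0.215 ] [0.618  0.0644 0.215 ] [0.6161 0.0526 0.215 ]
mark [0.6283 0.0994 0.215 ]
-8.8 hook [0.6138 0.0055 0.215 ] grip [0.6009 0.0075 0.215 ] tcp [0.6005 0.0047 0.215 ]
-8.0 hook [0.6151 0.0053 0.215 ] grip [0.6022 0.0071 0.215 ] tcp [0.6018 0.0044 0.215 ]
```

```bash
python3 -m jog '[[[0,0,0.9],0],[[0,0,1.8],0],[[0,0,1.8],0],[[0,1,1.8],0],[[0,2,1.8],0],[[0,3,1.8],0],[[0,4,1.8],0],[[0,4.3,1.8],0],[[0,4.3,1.8],0],[[0,4.3,1.8],0]]'
python3 - <<'E'
from h import *
import pickle
from tiles import tile
S={c:snap(c,c+'3') for c in('scene','side','wrist')};pickle.dump(S,open('s3.pkl','wb'))
print(manip.sense()['force'],manip.sense()['tcp_pos'])
a=cv2.imread('pics/scene3.png');b=cv2.imread('pics/side3.png');c=cv2.imread('pics/wrist3.png')
cv2.imwrite('pics/v3.png',np.vstack([np.hstack([tile(a,240,200,100,75,4),tile(c,290,200,100,75,4)]),np.hstack([tile(b,190,140,100,75,4),tile(c,290,40,100,75,4)])]))
E
```

```text
t: 7.33
tcp_pos: [0.6024, 0.0051, 0.2426]
tool_rot: [-0.46, 0.537, -0.537, 0.46]
force: [-0.6, 0.1, -1.0]
finger_gap: 0.085
[-0.47293808  0.16806779 -0.95446545] [0.60296832 0.00497561 0.24368411]
```

View pics/v3.png

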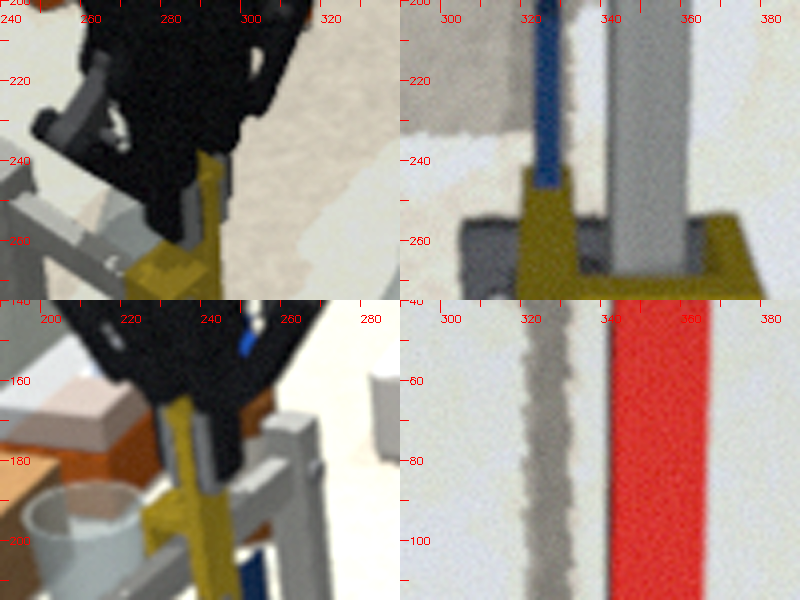

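The bar sits inside the hook with clearance on both sides. Next I'll lower until it seats.

```bash
python3 -m jog '[[[0,0.3,0.05],0],[[0,0.6,0.05],0],[[0,0.8,0.05],0],[[0,0.8,0.05],0]]';  python3 -m jog '[[[0,0.1,0],0],[[0,0.1,0],0],[[0,0.1,0],0]]'; python3 -m jog '[[[0,0.1,0],0],[[0,0.1,0],0],[[0,0.1,0],0]]'
```

```text
t: 7.82
tcp_pos: [0.6028, 0.005, 0.2347]
tool_rot: [-0.46, 0.537, -0.537, 0.46]
force: [-0.2, -0.5, -0.9]
finger_gap: 0.087
t: 8.07
tcp_pos: [0.603, 0.005, 0.2345]
tool_rot: [0.46, -0.537, 0.537, -0.46]
force: [-0.9, 1.1, 3.0]
finger_gap: 0.088
t: 8.32
tcp_pos: [0.603, 0.005, 0.2345]
tool_rot: [0.46, -0.537, 0.537, -0.46]
force: [-4.0, 0.0, 7.7]
finger_gap: 0.084
```

```bash
python3 -m jog '[[[0,-0.05,0],0],[[-0.7,-0.05,0],0],[[-1.4,-0.05,0],0],[[-2.1,-0.05,0],0],[[-2.8,-0.05,0],0],[[-3.5,-0.05,0],0],[[-4.2,-0.05,0],0],[[-4.9,-0.05,0],0],[[-5.6,-0.05,0],0],[[-6.3,-0.05,0],0],[[-7,-0.05,0],0],[[-7.7,-0.05,0],0],[[-8.4,-0.05,0],0],[[-9,-0.05,0],0],[[-9.4,-0.05,0],0],[[-9.4,-0.05,0],0],[[-9.4,-0.05,0],0],[[-9.4,-0.05,0],0]]'
python3 - <<'E'
from h import *
import pickle
from tiles import tile
S={c:snap(c,c+'4') for c in('scene','side','wrist')};pickle.dump(S,open('s4.pkl','wb'))
print(manip.sense()['force'],manip.sense()['tcp_pos'])
a=cv2.imread('pics/scene4.png');b=cv2.imread('pics/side4.png');c=cv2.imread('pics/wrist4.png')
cv2.imwrite('pics/v4.png',np.vstack([np.hstack([tile(a,280,240,100,75,4),tile(c,290,200,100,75,4)]),np.hstack([tile(b,150,190,100,75,4),tile(b,140,230,100,75,4)])]))
E
```

```text
t: 9.82
tcp_pos: [0.6188, 0.0984, 0.2345]
tool_rot: [0.459, -0.536, 0.538, -0.461]
force: [-0.2, -1.9, 6.0]
finger_gap: 0.085
[-0.70223202 -1.50857428  5.00307272] [0.61878562 0.09835075 0.23446538]
```

View pics/v4.png

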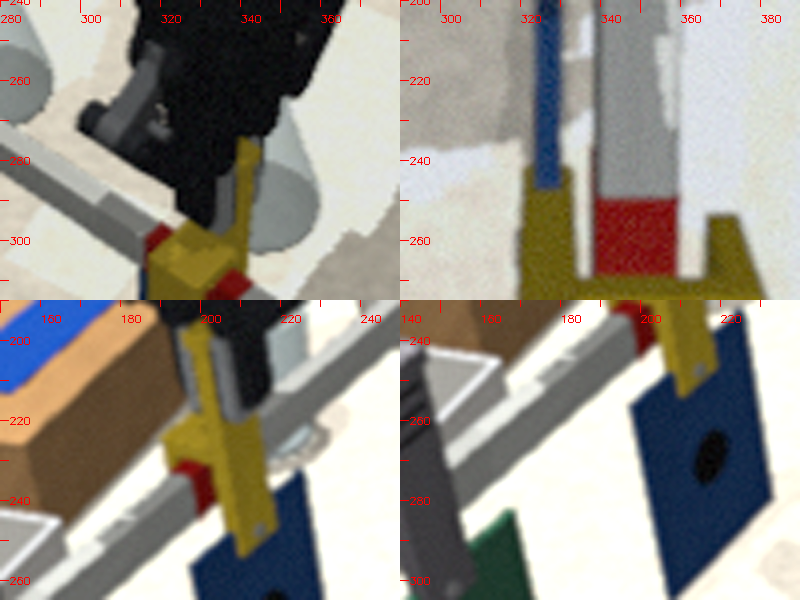

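The hook is on the tape, with red showing on both sides of the bridge. In the wrist view, red runs from row 249.5 to 269. Converting that to millimetres.

```bash
python3 - <<'E'
from h import *
import pickle
np.set_printoptions(precision=4,suppress=True)
S=pickle.load(open('s4.pkl','rb'));w=S['wrist'];a=S['scene'];f=lambda u:onplane(w,u,2,.215)
col=w['frame'][240:285,345:352].astype(int).mean(1).round(0).astype(int)
for i in list(range(5,14))+list(range(24,36)):print(240+i,col[i],end=' ')
e,b=f((348,249.5)),f((348,268.5));print('\nend',e,'bridge',b,'len mm',1e3*np.linalg.norm(e-b))
yr=np.array([.1478,.989,0]);t=manip.sense()['tcp_pos']
print('mark along yr rel tcp (from end)',((e-t)@yr-.022)*1e3,'hook rel tcp via edge',((b-t)@yr-.012)*1e3)
# scene: red boundaries on lower edge of bar +x face (z=.195) px guesses
E
```

```text
245 [ 99 100 100] 246 [100 101 101] 247 [ 98 101 101] 248 [96 93 94] 249 [91 68 67] 250 [91 37 34] 251 [91 18 15] 252 [90 13 10] 253 [90 13 11] 264 [90 18 16] 265 [92 18 19] 266 [90 16 15] 267 [91 20 16] 268 [87 36 15] 269 [79 56 14] 270 [74 63 12] 271 [75 65 14] 272 [74 65 11] 273 [79 68 13] 274 [91 79 13] 275 [103  89  12] 
end [0.631  0.1203 0.215 ] bridge [0.6296 0.1102 0.215 ] len mm 10.24814443575733
mark along yr rel tcp (from end) 1.5326059232628821 hook rel tcp via edge 1.2856724030764628
```

The visible red is 10.2 mm, against 10 mm for a perfect centring. Releasing.

```bash
python3 -m jog '[[[0,0,0],0],[[0,0,0],0],[[0,0,0],0],[[0,0,0],0],[[0,0,0],0],[[0,0,0],0]]' 3.0 30; python3 -m jog '[[[0,-1,0],0],[[0,-3,0],0],[[0,-6,0],0],[[0,-9,0],0],[[0,-12,0],0],[[0,-12,0],0]]'
python3 - <<'E'
from h import *
import pickle
from tiles import tile
S={c:snap(c,c+'5') for c in('scene','side','wrist')};pickle.dump(S,open('s5.pkl','wb'))
np.set_printoptions(precision=4,suppress=True)
# dot in side: dark blob on blue
b=S['side'];f=b['frame'].astype(int)
blue=((f[...,2]>50)&(f[...,2]>1.8*f[...,0])).astype(np.uint8);blue[:, :190]=0;blue[:,245:]=0;blue[:220]=0;blue[320:]=0
n,l,st,c=cv2.connectedComponentsWithStats(blue);k=1+np.argmax(st[1:,4]);cn,_=cv2.findContours((l==k).astype(np.uint8),cv2.RETR_CCOMP,cv2.CHAIN_APPROX_NONE)
hull=np.zeros(blue.shape,np.uint8);big=max(cn,key=cv2.contourArea);cv2.drawContours(hull,[big],-1,1,-1)
hole=hull*(f.sum(2)<60);m=cv2.moments(hole.astype(np.uint8),True);d=(m['m10']/m['m00'],m['m01']/m['m00']);print('dot px',d,m['m00'])
xr=np.array([.989,-.1478,0]);
M=np.array([.6283,.0994,.215]); D=M-.019*xr+[0,0,-.08];print('nominal dot',D,proj(b,D))
o,r=ray(b,d);s=((D-o)@xr)/(r@xr);print('dot on nominal plane',o+r*s)
to([.40,.278,.30],90);to([.30,.278,.30],90);print(manip.sense()['q'].round(2))
E
```

```text
t: 10.47
tcp_pos: [0.6174, 0.098, 0.2332]
tool_rot: [-0.46, 0.537, -0.537, 0.46]
force: [0.1, 0.4, 0.3]
finger_gap: 0.352
t: 10.97
tcp_pos: [0.621, 0.0979, 0.362]
tool_rot: [0.456, -0.534, 0.541, -0.464]
force: [0.7, 0.3, 0.9]
finger_gap: 0.347Traceback (most recent call last):
  File "<stdin>", line 11, in <module>
ZeroDivisionError: float division by zero
```

```bash
python3 - <<'E'
from h import *
import pickle
np.set_printoptions(precision=4,suppress=True)
S=pickle.load(open('s5.pkl','rb'));b=S['side']
xr=np.array([.989,-.1478,0]);M=np.array([.6283,.0994,.215]); D=M-.019*xr+[0,0,-.08];p=proj(b,D)[0];print('nominal dot',D,p)
f=b['frame'].astype(int);x,y=p.astype(int)
w=f[y-20:y+20,x-20:x+20];m=(w[...,2]<35).astype(np.uint8);n,l,s,c=cv2.connectedComponentsWithStats(m)
for i in range(1,n):
    if s[i,4]>40:
        d=c[i]+[x-20,y-20];o,r=ray(b,d);print(s[i],d,o+r*(((D-o)@xr)/(r@xr)))
to([.415,.278,.30],90);print(manip.sense()['q'].round(2))
E
```

```text
nominal dot [0.6095 0.1022 0.135 ] [220.4931 270.8595]
[11 12  9 14 88] [214.5795 268.3182] [0.6115 0.1153 0.1496]
shift [-14.68   5.39 -22.77] turn 1.4157715842453007 | heading now -8.88 n 6.6235730351034725 t 11.12
[-0.02  0.42  1.27  0.    1.45  0.13]
```

```bash
python3 - <<'E'
from h import *
import pickle
np.set_printoptions(precision=4,suppress=True)
S=pickle.load(open('s5.pkl','rb'));b=S['side']
xr=np.array([.989,-.1478,0]);yr=np.array([.1478,.989,0]);M=np.array([.6283,.0994,.215])
o,r=ray(b,(214.58,268.32));P=o+r*(((M-o)@yr)/(r@yr));print('dot',P,'rel mark x_r,z',(P-M)@xr,P[2]-M[2])
o4=pickle.load(open('s4.pkl','rb'))['side'];f=o4['frame'].astype(int)
for s,nm in((o4,'held'),(b,'free')):
    f=s['frame'].astype(int)[245:300,195:240];m=(f[...,2]<35).astype(np.uint8);n,l,st,c=cv2.connectedComponentsWithStats(m)
    for i in range(1,n):
        if 40<st[i,4]<150:
            d=c[i]+[195,245];o,r=ray(s,d);P=o+r*(((M-o)@yr)/(r@yr));print(nm,d,P,(P-M)@xr,P[2]-M[2])
E
python3 -m jog '[[[-2,2,-4],-0.12],[[-4,4,-8],-0.24],[[-7,5,-12],-0.36],[[-10,5,-16],-0.48],[[-13,5,-20],-0.6],[[-14.7,5,-22.8],-0.72],[[-14.7,5,-22.8],-0.84],[[-14.7,5,-22.8],-0.96],[[-14.7,5,-22.8],-1.08],[[-14.7,5,-22.8],-1.2],[[-14.7,5,-22.8],-1.32],[[-14.7,5,-22.8],-1.44],[[-14.7,5,-22.8],-1.56],[[-14.7,5,-22.8],-1.68],[[-14.7,5,-22.8],-1.75],[[-14.7,5,-22.8],-1.75],[[-14.7,5,-22.8],-1.75]]' 6.5
python3 - <<'E'
from h import *
import pickle
np.set_printoptions(precision=4,suppress=True)
S={c:snap(c,c+'6') for c in('scene','side','wrist')};pickle.dump(S,open('s6.pkl','wb'));w=S['wrist']
to([.416,.278,.30],91);print(proj(w,[[.416,.2785,.162]]))
f=w['frame'].astype(int);m=((f[...,0]>70)&(f[...,1]>50)&(f[...,2]<.45*f[...,0])&(f[...,1]>.65*f[...,0])).astype(np.uint8)
n,l,s,c=cv2.connectedComponentsWithStats(m)
print([(s[i],c[i]) for i in range(1,n) if s[i,4]>60])
g=((f[...,1]>50)&(f[...,1]>1.25*f[...,0])).astype(np.uint8);n,l,s,c=cv2.connectedComponentsWithStats(g)
print('green',[(s[i],c[i]) for i in range(1,n) if s[i,4]>60])
E
```

```text
dot [0.6207 0.1005 0.1369] rel mark x_r,z -0.007671205039503035 -0.07806166630278968
held [211.6275 247.8431] [0.6191 0.1008 0.1786] -0.009309228595639034 -0.03639548825767272
held [217.2614 268.8295] [0.6154 0.1013 0.1375] -0.013058460535213604 -0.07754074085387494
free [209.6087 248.3261] [0.6233 0.1001 0.1765] -0.00503625897909875 -0.038473119597002586
free [214.5795 268.3182] [0.6207 0.1005 0.1369] -0.0076709534857605614 -0.07805796587338179
t: 12.53
tcp_pos: [0.4141, 0.2779, 0.3023]
tool_rot: [0.707, 0.007, -0.009, -0.707]
force: [0.8, 0.7, -0.1]
finger_gap: 0.763
shift [ 0.14  0.3  -0.02] turn 0.005530424148890692 | heading now 91.32 n 0.0801505320065361 t 12.68
[[326.0067 227.4728]]
[(array([311,  74,  37,  21, 667], dtype=int32), array([328.9325,  84.0225])), (array([306, 189,  42,  54, 647], dtype=int32), array([326.5827, 205.7249]))]
green [(array([312, 217,  30,  25, 696], dtype=int32), array([326.6695, 229.125 ])), (array([ 515,  225,   99,   62, 5023], dtype=int32), array([563.1714, 255.4008]))]
```

```bash
python3 - <<'E'
from h import *
import pickle
np.set_printoptions(precision=4,suppress=True)
w=pickle.load(open('s6.pkl','rb'))['wrist'];f=w['frame'].astype(int)
for v in(195,215,243,246):print(v,[ (306+i,tuple(f[v,306+i])) for i in range(-4,46,3)][:3])
print('col 327',[(v,tuple(f[v,327])) for v in range(184,252,3)])
print('row 230',[(u,tuple(f[230,u])) for u in list(range(300,316,2))+list(range(340,356,2))])
F=lambda u,z=.162:onplane(w,u,2,z)
print('cap',F((329,84),.125),F((329,84),.14),'face',F((327,229)))
for v in(190,210,243):print(v,F((327,v)))
print('green corners',[F(u) for u in((312,217),(342,217),(312,242),(342,242))])
E
```

```text
195 [(302, (np.int64(67), np.int64(68), np.int64(73))), (305, (np.int64(65), np.int64(67), np.int64(72))), (308, (np.int64(73), np.int64(66), np.int64(50)))]
215 [(302, (np.int64(72), np.int64(72), np.int64(75))), (305, (np.int64(69), np.int64(69), np.int64(70))), (308, (np.int64(99), np.int64(84), np.int64(5)))]
243 [(302, (np.int64(173), np.int64(178), np.int64(182))), (305, (np.int64(177), np.int64(180), np.int64(183))), (308, (np.int64(123), np.int64(119), np.int64(98)))]
246 [(302, (np.int64(175), np.int64(179), np.int64(184))), (305, (np.int64(173), np.int64(178), np.int64(183))), (308, (np.int64(176), np.int64(180), np.int64(186)))]
col 327 [(184, (np.int64(29), np.int64(26), np.int64(30))), (187, (np.int64(7), np.int64(7), np.int64(16))), (190, (np.int64(23), np.int64(24), np.int64(22))), (193, (np.int64(80), np.int64(69), np.int64(14))), (196, (np.int64(77), np.int64(70), np.int64(9))), (199, (np.int64(91), np.int64(80), np.int64(26))), (202, (np.int64(96), np.int64(86), np.int64(15))), (205, (np.int64(22), np.int64(21), np.int64(26))), (208, (np.int64(19), np.int64(19), np.
[... 1167 characters left out ...]
3), np.int64(62), np.int64(50))), (342, (np.int64(26), np.int64(34), np.int64(36))), (344, (np.int64(70), np.int64(59), np.int64(28))), (346, (np.int64(104), np.int64(91), np.int64(33))), (348, (np.int64(80), np.int64(76), np.int64(75))), (350, (np.int64(74), np.int64(77), np.int64(76))), (352, (np.int64(90), np.int64(92), np.int64(96))), (354, (np.int64(127), np.int64(129), np.int64(132)))]
cap [0.3015 0.2783 0.125 ] [0.3028 0.2783 0.14  ] face [0.4173 0.2794 0.162 ]
190 [0.384  0.2786 0.162 ]
210 [0.4008 0.279  0.162 ]
243 [0.4299 0.2797 0.162 ]
green corners [array([0.4071, 0.2666, 0.162 ]), array([0.4065, 0.2917, 0.162 ]), array([0.4293, 0.2668, 0.162 ]), array([0.4287, 0.2925, 0.162 ])]
```

```bash
python3 -m jog '[[[0,3,0.1],0.015],[[0,6,0.1],0.015],[[0,9,0.1],0.015],[[0,12,0.1],0.015],[[0,14.5,0.1],0.015],[[0,16.5,0.1],0.015],[[0,17.8,0.1],0.015],[[0,18.4,0.1],0.015],[[0,18.4,0.1],0.015],[[0,18.4,0.1],0.015]]'; python3 -m jog '[[[0,0,0],0],[[0,0,0],0],[[0,0,0],0],[[0,0,0],0],[[0,0,0],0],[[0,0,0],0],[[0,0,0],0]]' 2.0 25
```

```text
t: 13.52
tcp_pos: [0.4152, 0.2794, 0.1197]
tool_rot: [-0.707, -0.003, 0.003, 0.707]
force: [0.0, -0.2, 0.3]
finger_gap: 0.763
t: 14.1
tcp_pos: [0.4157, 0.2794, 0.1206]
tool_rot: [-0.707, -0.004, 0.003, 0.707]
force: [-0.2, -1.6, 6.3]
finger_gap: 0.416
```

```bash
python3 -m jog '[[[0,-0.5,0],0],[[0,-1.5,0],0],[[0,-3,0],0],[[0,-5,0],0],[[0,-7,0],0],[[0,-9,0],0],[[0,-10.5,0],0],[[0,-10.5,0],0],[[1,-10.5,0],0],[[2.5,-10.5,0],0],[[4.5,-10.5,0],0],[[6,-10.5,0],0],[[7.2,-10.5,0],0],[[7.5,-10.5,0],0],[[7.5,-10.5,0],0]]'
python3 - <<'E'
from h import *
import pickle
from tiles import tile
S={c:snap(c,c+'7') for c in('scene','side')};pickle.dump(S,open('s7.pkl','wb'));print(manip.sense()['force'],manip.sense()['tcp_pos'])
a=cv2.imread('pics/scene7.png');b=cv2.imread('pics/side7.png')
cv2.imwrite('pics/v7.png',np.hstack([tile(a,400,210,100,150,4),tile(b,210,270,100,150,4)]))
E
```

```text
t: 15.35
tcp_pos: [0.4904, 0.2795, 0.2229]
tool_rot: [0.707, 0.002, -0.004, -0.707]
force: [-0.8, 1.0, -1.5]
finger_gap: 0.417
[-0.36537876 -0.29563419 -1.6676463 ] [0.48872387 0.27962613 0.22333119]
```

View pics/v7.png

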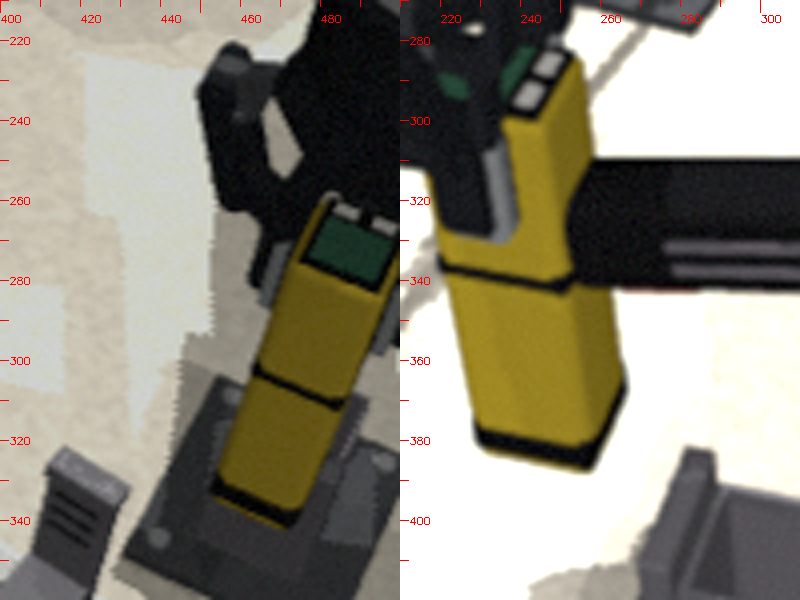

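```bash
python3 - <<'E'
from h import *
import pickle
np.set_printoptions(precision=4,suppress=True)
b=pickle.load(open('s7.pkl','rb'))['side']
for u in((281,383),(288,383),(289,388)):print(u,onplane(b,u,2,.089))
for u in((296,392),(288,423)):print('pocket corner',u,onplane(b,u,2,.075))
E
```

```text
(281, 383) [0.4524 0.2574 0.089 ]
(288, 383) [0.4432 0.255  0.089 ]
(289, 388) [0.4393 0.2625 0.089 ]
pocket corner (296, 392) [0.4322 0.256  0.075 ]
pocket corner (288, 423) [0.4274 0.3043 0.075 ]
```

```bash
python3 -m jog '[[[0,2,0],0],[[0,4,0],0],[[0,4.9,0],0],[[0,4.9,0],0],[[-1,4.9,0],0],[[-1.8,4.9,0],0],[[-2.4,4.8,0],0],[[-3.1,4.75,0],0],[[-3.8,4.7,0],0],[[-4.5,4.75,0],0],[[-5.2,4.8,0],0],[[-5.9,4.9,0],0],[[-5.9,4.9,0],0]]' - 22
python3 - <<'E'
from h import *
import pickle
S={c:snap(c,c+'8') for c in('scene','side')};pickle.dump(S,open('s8.pkl','wb'));s=manip.sense();print(s['force'],s['ft_torque'],s['tcp_pos'])
b=S['side'];f=b['frame'].astype(int);m=((f[...,0]>70)&(f[...,2]<.45*f[...,0])&(f[...,1]>.65*f[...,0])).astype(np.uint8)
n,l,st,c=cv2.connectedComponentsWithStats(m)
for i in range(1,n):
    if st[i,4]>150:
        ys,xs=np.nonzero(l==i);print(st[i],c[i],cv2.minAreaRect(np.c_[xs,ys].astype(np.float32)))
E
```

```text
t: 16.53
tcp_pos: [0.429, 0.2795, 0.1756]
tool_rot: [-0.707, -0.003, 0.004, 0.707]
force: [1.2, -1.0, -0.6]
finger_gap: 0.422
[ 0.21312993  0.12062959 -0.51291614] [ 0.05208746 -0.03733634  0.00052257] [0.42942184 0.27934765 0.17523567]
[191 192  26  62 758] [206.34168865 221.60290237] ((203.07192993164062, 222.72616577148438), (60.90548324584961, 24.22897720336914), 87.61405944824219)
[ 69 291  20  24 207] [ 78.71980676 303.48792271] ((76.17306518554688, 302.6346130371094), (19.909212112426758, 19.821510314941406), 74.74488067626953)
[258 343  46  34 482] [280.0560166  360.75726141] ((280.3823547363281, 354.5293884277344), (33.785221099853516, 39.616172790527344), 30.963756561279297)
[ 242  366   42   41 1034] [261.77272727 386.94294004] ((262.10003662109375, 387.3000183105469), (32.64659118652344, 32.64659118652344), 26.56505012512207)
[359 371  16  36 317] [366.75709779 388.12618297] ((366.8443908691406, 388.45849609375), (9.726763725280762, 35.87952423095703), 14.931418418884277)
```

```bash
python3 -m jog '[[[-0.7,0.2,0],0],[[-1.3,0.4,0],0],[[-1.95,0.55,0],0],[[-2.6,0.85,0],0],[[-3.2,1.2,0],0],[[-3.75,1.5,0],0],[[-4.05,1.7,0],0],[[-4.05,1.7,0],0],[[-4.05,1.7,0],0]]' - 22; python3 -m jog '[[[0,0,0],0],[[0,0,0],0],[[0,0,0],0],[[0,0,0],0]]' - 110
python3 - <<'E'
from h import *
import pickle
from tiles import tile
S={c:snap(c,c+'9') for c in('scene','side')};pickle.dump(S,open('s9.pkl','wb'));s=manip.sense();print(s['force'],s['ft_torque'],s['tcp_pos'])
# model overlay: fit gun pitch in side image by corners: project model axes at several pitches
b=S['side'];M=R.from_quat(s['tool_rot']).as_matrix();X=M[:,0]
G=s['tcp_pos']+[0,0,.0165]
i=cv2.imread('pics/side9.png')
out=[]
for th in(40,45,50):
    t=np.radians(th);fw=X*np.sin(t)+np.array([0,0,-np.cos(t)]);hd=-X*np.cos(t)+np.array([0,0,-np.sin(t)])
    c=[G+fw*.125+sx*.021*hd+M[:,2]*.018 for sx in(-1,1)]+[G-fw*.025+sx*.021*hd+M[:,2]*.018 for sx in(1,-1)]
    j=i.copy();cv2.polylines(j,[np.round(proj(b,c)*8).astype(int).reshape(-1,1,2)],True,(255,0,255),1,cv2.LINE_AA,3);out.append(tile(j,220,310,132,150,3)[:, :266] if 0 else tile(j,225,310,130,150,2))
cv2.imwrite('pics/v9.png',np.hstack(out))
cv2.imwrite('pics/v9.png',cv2.resize(np.hstack(out),(780,300)))
E
```

```text
t: 17.38
tcp_pos: [0.3891, 0.2788, 0.1581]
tool_rot: [0.707, 0.002, -0.004, -0.707]
force: [-1.1, 0.3, -2.0]
finger_gap: 0.42
t: 17.72
tcp_pos: [0.3898, 0.2787, 0.1582]
tool_rot: [0.707, 0.003, -0.004, -0.707]
force: [0.5, 0.1, -0.2]
finger_gap: 0.409
[-0.14246954 -0.04513171 -1.14579536] [-0.01121025  0.05488978  0.02437041] [0.39006436 0.27886123 0.15837315]
```

View pics/v9.png

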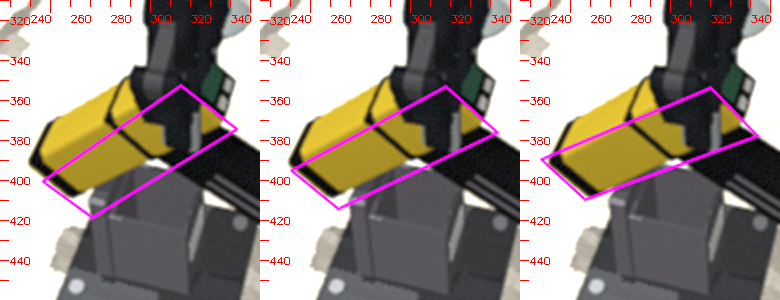

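```bash
python3 - <<'E'
from h import *
to([.4766,.122,.2655],81.5)
E
```

```text
shift [  8.5  -10.72 -15.77] turn 0.15736863705239834 | heading now 90.52 n 5.005619770047901 t 17.82
```

```bash
python3 -m jog '[[[0,-1,0],0],[[0,-3,0],0],[[0,-5.5,0],0],[[0,-8,0],0],[[0,-10,0],0],[[1,-10.7,-2],0.02],[[2,-10.7,-4],0.04],[[3.5,-10.7,-6.5],0.07],[[5,-10.7,-9],0.1],[[6.2,-10.7,-11.5],0.13],[[7.2,-10.7,-13.8],0.157],[[8,-10.7,-15.2],0.157],[[8.5,-10.7,-15.8],0.157],[[8.5,-10.7,-15.8],0.157],[[8.5,-10.7,-15.8],0.157],[[8.5,-10.7,-15.8],0.157]]'
cat > fit.py <<'E'
from h import *
import pickle
from scipy.optimize import minimize
np.set_printoptions(precision=4,suppress=True)
def ym(s):
    f=s['frame'].astype(int);return ((f[...,0]>55)&(f[...,2]<.5*f[...,0])&(f[...,1]>.65*f[...,0])).astype(np.uint8)
def comp(s,pt,r=12):
    m=ym(s);n,l,st,c=cv2.connectedComponentsWithStats(m)
    w=l[int(pt[1])-r:int(pt[1])+r,int(pt[0])-r:int(pt[0])+r];k=np.bincount(w[w>0]).argmax();return (l==k).astype(np.uint8),st[k],c[k]
def frame(rot,th,dy=0):
    M=R.from_quat(rot).as_matrix();X=M[:,0]*np.cos(dy)+M[:,2]*np.sin(dy)
    X=X*[1,1,0];X/=np.linalg.norm(X);Z=np.array([0,0,1.]);Y=np.cross(Z,X)
    fw=X*np.sin(th)-Z*np.cos(th);up=X*np.cos(th)+Z*np.sin(th);return fw,up,Y
def soft(s,P):
    # antialiased hull mask
    h=cv2.convexHull(proj(s,P).astype(np.float32)).reshape(-1,2)
    m=np.zeros((960*2,1280*2),np.uint8);cv2.fillConvexPoly(m,np.round((h+.5)*4-.5).astype(np.int32),255)
    return cv2.resize(m,(640,480),interpolation=cv2.INTER_AREA)/255.
def pts(G,fr,s0,s1,b=.003,hx=.021,hy=.018):
    fw,up,Y=fr;return np.array([G+fw*s+up*u+Y*v for s in(s0,s1) for u,v in((hx,hy-b),(hx-b,hy),(hx-b,-hy),(hx,b-hy),(-hx,hy-b),(b-hx,hy),(b-hx,-hy),(-hx,b-hy))])
def cost(obs,G,fr,s0,s1,b):
    return sum(np.abs(soft(s,pts(G,fr,s0,s1,b))-m).sum() for s,m in obs)
E
python3 - <<'E'
from fit import *
S={c:snap(c,c+'10') for c in('scene','side','wrist')};st=manip.sense();pickle.dump((S,st),open('s10.pkl','wb'));print(st['force'],st['tcp_pos'],st['q'].round(2));to([.4766,.122,.2655],81.5)
# calibrate on s7 (vertical)
S7=pickle.load(open('s7.pkl','rb'));q7=[.707,.002,-.004,-.707];t7=np.array([.4890,.2796,.2232])
fr=frame(q7,0);g=t7+[0,0,.0165]
obs=[]
for c in('scene','side'):
    m,b,cc=comp(S7[c],proj(S7[c],g+fr[0]*.085)[0]);print(c,b,cc,proj(S7[c],pts(g,fr,.05,.118)).min(0));obs.append((S7[c],m))
f=lambda p:cost(obs,g+np.array([p[0],p[1],0])*1e-3,fr,p[2]*1e-3,p[3]*1e-3,p[4]*1e-3)
r=minimize(f,[0,0,50,118,3],method='Nelder-Mead',options=dict(initial_simplex=np.array([0,0,50,118,3])+np.vstack([np.zeros(5),np.diag([4,4,6,-6,2])]),maxiter=250));print('calib',r.x,r.fun)
# fit now
fw,up,Y=frame(st['tool_rot'],np.radians(45));g1=st['tcp_pos']+[0,0,.0165];o1=[]
for c in('scene','side'):
    p=proj(S[c],g1+fw*.085)[0];m,b,cc=comp(S[c],p);print(c,p,b,cc);o1.append((S[c],m))
def F(p):
    fr=frame(st['tool_rot'],np.radians(p[0]),np.radians(p[4]));return cost(o1,g1+p[1:4]*1e-3,fr,r.x[2]*1e-3,r.x[3]*1e-3,r.x[4]*1e-3)
x0=np.array([45,0,0,0,0]);q=minimize(F,x0,method='Nelder-Mead',options=dict(initial_simplex=x0+np.vstack([np.zeros(5),np.diag([4,5,5,5,3])]),maxiter=300));print('pose: pitch,dG mm,yaw',q.x,q.fun)
E
```

```text
t: 19.15
tcp_pos: [0.4759, 0.1227, 0.2653]
tool_rot: [-0.705, 0.052, -0.051, 0.705]
force: [0.7, 0.5, -2.1]
finger_gap: 0.408
[ 0.4225 -0.0431 -2.7511] [0.4762 0.1228 0.2655] [ 0.02  0.3   1.72  0.    1.12 -1.4 ]
shift [ 0.05  0.   -0.07] turn 0.002131446340880592 | heading now 81.62 n 0.02187052843010755 t 19.3
scene [456 305  29  32 612] [469.1225 320.6144] [453.1209 287.9148]
side [ 221  338   45   44 1414] [243.8663 359.0721] [219.8853 323.9602]
calib [  1.0287  -1.8541  81.0327 109.197    6.0329] 356.8509803921568
scene [369.5191 264.1125] [ 316  236   77   88 2178] [354.2181 275.9789]
side [254.321  236.5586] [229 216  42  40 910] [248.7143 235.8462]
pose: pitch,dG mm,yaw [43.0107  4.6597  6.0845  8.2471 -5.6047] 1703.9529411764706
```

```bash
cat >> fit.py <<'E'
def soft(s,P):
    def fill(Q):
        h=cv2.convexHull(proj(s,Q).astype(np.float32)).reshape(-1,2);m=np.zeros((1920,2560),np.uint8)
        cv2.fillConvexPoly(m,np.round((h+.5)*4-.5).astype(np.int32),255);return m
    C=ray(s,(0,0))[0];m=fill(P);A,B=P[:8],P[8:];ax=B.mean(0)-A.mean(0)
    if (C-A.mean(0))@ax<0:m[fill(A)>0]=0
    if (C-B.mean(0))@ax>0:m[fill(B)>0]=0
    return cv2.resize(m,(640,480),interpolation=cv2.INTER_AREA)/255.
def calib():
    S7=pickle.load(open('s7.pkl','rb'));fr=frame([.707,.002,-.004,-.707],0);g=np.array([.4890,.2796,.2232])+[0,0,.0165]
    obs=[(S7[c],comp(S7[c],proj(S7[c],g+fr[0]*.085)[0])[0]) for c in('scene','side')]
    f=lambda p:cost(obs,g+np.array([p[0],p[1],0])*1e-3,fr,p[2]*1e-3,p[3]*1e-3,p[4]*1e-3)
    x=np.array([0,0,50,118,3]);r=minimize(f,x,method='Nelder-Mead',options=dict(initial_simplex=x+np.vstack([np.zeros(5),np.diag([4,4,6,-6,2])]),maxiter=250));print('calib',r.x,r.fun,[m.sum() for _,m in obs]);return r.x
def fitnow(S,st,r):
    bg=pickle.load(open('s6.pkl','rb'));g1=st['tcp_pos']+[0,0,.0165];fw=frame(st['tool_rot'],np.pi/4)[0];o=[]
    for c in('scene','side'):
        s=dict(S[c]);k=cv2.dilate(ym(bg[c]),np.ones((3,3),np.uint8));fr=s['frame'].copy();fr[k>0]=0;s['frame']=fr
        m,b,cc=comp(s,proj(s,g1+fw*.085)[0]);print(c,b);o.append((s,m))
    best=[]
    for th in(40,47):
        x0=np.array([th,0,0,0,0.])
        F=lambda p:cost(o,g1+p[1:4]*1e-3,frame(st['tool_rot'],np.radians(p[0]),np.radians(p[4])),r[2]*1e-3,r[3]*1e-3,r[4]*1e-3)
        q=minimize(F,x0,method='Nelder-Mead',options=dict(initial_simplex=x0+np.vstack([np.zeros(5),np.diag([4,5,5,5,3])]),maxiter=300));print('pitch,dG mm,yaw',q.x,q.fun)
        best.append(q)
    q=min(best,key=lambda q:q.fun);G=g1+q.x[1:4]*1e-3;fw=frame(st['tool_rot'],np.radians(q.x[0]),np.radians(q.x[4]))[0]
    L=G+fw*.125;D=np.array([.6205,.1005,.137]);d=D-L;print('lens',L,'fw',fw,'dist',np.linalg.norm(d),'along',d@fw,'miss vec',d-(d@fw)*fw)
    return q,o,G
E
python3 - <<'E'
from fit import *
S,st=pickle.load(open('s10.pkl','rb'));r=calib();q,o,G=fitnow(S,st,r)
V=[]
for s,m in o:
    k=soft(s,pts(G,frame(st['tool_rot'],np.radians(q.x[0]),np.radians(q.x[4])),*(r[2:]*1e-3)));V.append(np.dstack([m*255,k*255,m*0]).astype(np.uint8))
np.save('V.npy',V)
E
```

```text
calib [  0.4878  -1.334   43.1864 109.052    7.3423] 255.45882352941177 [np.uint64(612), np.uint64(1414)]
scene [ 348  236   45   50 1245]
side [229 216  42  40 910]
pitch,dG mm,yaw [44.413   6.1881 -0.2272  3.851  -0.4261] 181.98823529411766
pitch,dG mm,yaw [44.6009  5.9638 -0.0816  3.4741 -0.5839] 180.44313725490196
lens [0.5688 0.109  0.1965] fw [ 0.6936 -0.1094 -0.712 ] dist 0.07925683734585055 along 0.07912932367520675 miss vec [-0.0032  0.0001 -0.0031]
```

```bash
python3 -m jog '[[[-0.15,0.15,0],0],[[-0.35,0.3,0],0],[[-0.35,0.3,0],0],[[-0.35,0.3,0],0],[[-0.35,0.3,0],0],[[-0.35,0.3,0],0]]'
python3 - <<'E'
from fit import *
from tiles import tile
S={c:snap(c,c+'11') for c in('scene','side','wrist')};st=manip.sense();pickle.dump((S,st),open('s11.pkl','wb'));print(st['force'],st['tcp_pos'],st['t'])
r=[0,0,43.19,109.05,7.34];q,o,G=fitnow(S,st,np.array(r))
fw=frame(st['tool_rot'],np.radians(q.x[0]),np.radians(q.x[4]))[0]
b=S['side'];f=b['frame'].astype(int)[245:300,195:240];m=(f[...,2]<35).astype(np.uint8);n,l,s_,c=cv2.connectedComponentsWithStats(m)
print('dark blobs',[(s_[i,4],c[i]+[195,245]) for i in range(1,n) if 30<s_[i,4]<200],'aim point px',proj(b,G+fw*.205))
T=[]
for c,x,y in(('side',170,190),('scene',290,200)):
    i=cv2.imread(f'pics/{c}11.png');p=proj(S[c],[G+fw*.125,G+fw*.205]);cv2.line(i,tuple(np.round(p[0]).astype(int)),tuple(np.round(p[1]).astype(int)),(255,0,255),1);T.append(tile(i,x,y,133,150,3))
w=cv2.imread('pics/wrist11.png')
cv2.imwrite('pics/v11.png',np.hstack(T))
E
```

```text
t: 19.8
tcp_pos: [0.4735, 0.1224, 0.2626]
tool_rot: [-0.705, 0.052, -0.052, 0.705]
force: [0.0, -1.1, -1.2]
finger_gap: 0.41
[-0.5037 -0.8154 -1.6642] [0.4735 0.1223 0.2626] 19.95
scene [ 348  237   45   49 1235]
side [230 217  43  40 911]
pitch,dG mm,yaw [44.5799  6.6365  0.422   4.0215 -1.0095] 184.92156862745097
pitch,dG mm,yaw [44.9551  6.1515 -0.6482  3.1592  0.5034] 193.71764705882356
lens [0.5667 0.1083 0.1941] fw [ 0.6923 -0.1156 -0.7123] dist 0.07882962313837494 along 0.07880946267509191 miss vec [-0.0007  0.0013 -0.0009]
dark blobs [(np.int32(44), array([209.5682, 247.6136])), (np.int32(78), array([235.3333, 248.6667])), (np.int32(83), array([211.9639, 267.6867]))] aim point px [[214.2415 267.5959]]
```

View pics/v11.png

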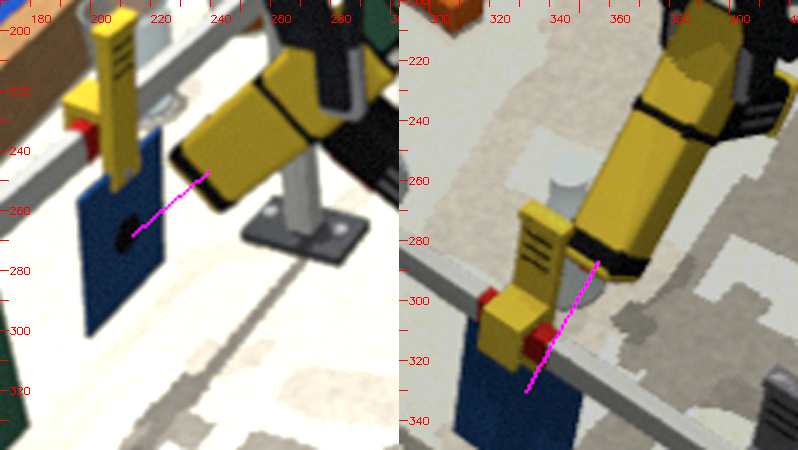

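```bash
python3 - <<'E'
from fit import *
xr=np.array([.989,-.1478,0]);yr=np.array([.1478,.989,0]);M=np.array([.6283,.0994,.215])
for n in('s5','s6','s8','s9','s10','s11'):
    o=pickle.load(open(n+'.pkl','rb'));o=o[0] if isinstance(o,tuple) else o
    b=o['side'];f=b['frame'].astype(int)[255:282,200:228];m=(f[...,2]<30).astype(np.uint8);k,l,s_,c=cv2.connectedComponentsWithStats(m)
    for i in range(1,k):
        if 40<s_[i,4]<200:
            d=c[i]+[200,255];oo,r=ray(b,d);P=oo+r*(((M-oo)@yr)/(r@yr));print(n,s_[i],d,P,'| hook tab yellow',end=' ')
    y=ym(b)[185:255,185:222];ys,xs=np.nonzero(y);print(xs.mean()+185,ys.mean()+185,len(xs))
o,_=pickle.load(open('s11.pkl','rb'));print(o['side']['frame'][258:280,200:228].max(2))
E
```

```text
s5 [11  7  8 13 78] [214.4872 268.1154] [0.6208 0.1005 0.1373] | hook tab yellow 203.64112903225805 218.75907258064515 992
s6 [10  7  8 13 72] [213.3889 267.875 ] [0.623  0.1002 0.1372] | hook tab yellow 204.41353383458647 218.99140708915144 931
s8 [ 9  7  8 13 65] [212.7077 267.8   ] [0.6244 0.1    0.1369] | hook tab yellow 205.3573883161512 219.85108820160366 873
s9 [10  7  8 13 69] [213.5072 268.0725] [0.6228 0.1002 0.1368] | hook tab yellow 205.43019296254258 219.99772985244041 881
s10 [ 8  6  9 14 72] [212.  267.5] [0.6257 0.0998 0.1372] | hook tab yellow 204.03506907545164 219.03825717322 941
s11 [ 8  6  9 14 70] [211.9429 267.6429] [0.6259 0.0998 0.1368] | hook tab yellow 204.11858974358975 219.06837606837607 936
[[ 49  46  49  48  49  48  46  45  47  47  48  47  49  49  48  49  47  50
   48  48  48  48  46  52  91 155 194 197]
 [ 49  48  49  48  50  50  47  49  49  46  49  47  49  48  50  49  50  49
   48  49  49  50  45  53  92 156 194 198]
 [ 47  49  48  48  47  47  48  48  48  48  48  47  48  47  44  45  48  48
   49  48  47  47  47  52  91 153 193 198]
 [ 47  47  48  49  
[... 1504 characters left out ...]
 48  48  47  49  48  46  48  48  43  33  26  30  37  46  46  47  47  49
   49  48  49  46  47  47  76 142 193 199]
 [ 47  51  50  49  47  49  49  47  50  44  46  48  46  50  46  47  47  48
   48  49  47  47  45  47  75 141 191 199]
 [ 49  48  47  45  48  45  47  47  46  48  50  47  51  49  48  50  48  49
   48  49  46  46  44  45  77 145 191 198]
 [ 48  48  47  48  45  47  49  48  47  46  47  46  46  47  46  48  48  49
   50  47  46  45  43  60 101 161 192 195]
 [ 46  48  49  48  47  48  49  48  48  48  49  51  45  50  48  48  49  49
   47  48  46  47  60  99 154 190 199 196]
 [ 49  46  49  49  50  47  47  46  48  47  51  46  48  49  49  48  48  49
   48  43  45  61 101 154 189 199 197 197]]
```

The panel had rocked slightly and has now settled, with the dot about 5 mm further away than I assumed. Correcting for that and letting it settle again.

```bash
python3 -m jog '[[[0.2,0,0],0],[[0.4,0,0],0],[[0.5,0,0],0],[[0.5,0,0],0],[[0.5,0,0],0],[[0.5,0,0],0],[[0.5,0,0],0],[[0.5,0,0],0],[[0.5,0,0],0],[[0.5,0,0],0],[[0.5,0,0],0],[[0.5,0,0],0],[[0.5,0,0],0],[[0.5,0,0],0]]'
python3 - <<'E'
from fit import *
xr=np.array([.989,-.1478,0]);yr=np.array([.1478,.989,0]);M=np.array([.6283,.0994,.215])
S={c:snap(c,c+'12') for c in('scene','side','wrist')};st=manip.sense();b=S['side']
f=b['frame'].astype(int)[255:282,200:228];m=(f[...,2]<30).astype(np.uint8);k,l,s_,c=cv2.connectedComponentsWithStats(m)
for i in range(1,k):
    if 40<s_[i,4]<200:
        d=c[i]+[200,255];oo,r=ray(b,d);P=oo+r*(((M-oo)@yr)/(r@yr));print('dot',d,P)
q,o,G=fitnow(S,st,np.array([0,0,43.19,109.05,7.34]));fw=frame(st['tool_rot'],np.radians(q.x[0]),np.radians(q.x[4]))[0]
L=G+fw*.125;v=P-L;print('updated: dist',np.linalg.norm(v),'miss',v-(v@fw)*fw,'aim px',proj(b,L+fw*.08),'t',st['t'],st['qd'].round(3))
# tape visible either side in scene
s=S['scene']['frame'].astype(int);rm=((s[...,0]>70)&(s[...,0]>2.2*s[...,1])&(s[...,0]>2.2*s[...,2])).astype(np.uint8)[280:330,305:360]
n,l,q2,c2=cv2.connectedComponentsWithStats(rm);print('red pieces',[(q2[i],c2[i]+[305,280]) for i in range(1,n) if q2[i,4]>15])
E
```

```text
t: 21.12
tcp_pos: [0.4783, 0.1216, 0.2625]
tool_rot: [0.705, -0.052, 0.052, -0.705]
force: [-0.6, 0.3, -1.9]
finger_gap: 0.406
dot [211.9577 267.5634] [0.6259 0.0998 0.137 ]
scene [ 348  238   43   49 1233]
side [228 216  42  40 900]
pitch,dG mm,yaw [46.0108  4.4987 -0.8309  2.0363  0.3822] 191.93725490196078
pitch,dG mm,yaw [44.0602  6.5289 -0.5675  4.6299  0.118 ] 178.4862745098039
lens [0.5709 0.1084 0.1938] fw [ 0.688  -0.101  -0.7186] dist 0.0758711772884844 along 0.07579187729715675 miss vec [-0.0025 -0.0003 -0.0024]
updated: dist 0.0795573824367186 miss [ 0.0002 -0.0006  0.0003] aim px [[211.8275 268.0718]] t 21.2667 [-0.002 -0.001 -0.002  0.     0.     0.001]
red pieces [(array([12, 16,  6,  6, 17], dtype=int32), array([319.1765, 298.4118])), (array([29, 27,  9,  8, 39], dtype=int32), array([338.0513, 310.641 ]))]
```

```bash
python3 - <<'E'
from fit import *
for n in('scene4','scene5','scene12'):
    s=cv2.imread(f'pics/{n}.png')[:,:,::-1].astype(int);rm=((s[...,0]>70)&(s[...,0]>2.2*s[...,1])&(s[...,0]>2.2*s[...,2])).astype(np.uint8)[280:330,305:360]
    k,l,q2,c2=cv2.connectedComponentsWithStats(rm);print(n,[(q2[i],c2[i]+[305,280]) for i in range(1,k) if q2[i,4]>10])
from station import workorder
print(workorder.sign_off())
E
```

```text
scene4 [(array([12, 16,  6,  5, 16], dtype=int32), array([319.5 , 298.25])), (array([30, 27,  8,  8, 33], dtype=int32), array([338.2727, 310.4848]))]
scene5 [(array([12, 16,  6,  6, 17], dtype=int32), array([319.1765, 298.4706])), (array([29, 28,  9,  6, 34], dtype=int32), array([338.1471, 310.6176]))]
scene12 [(array([12, 16,  6,  6, 17], dtype=int32), array([319.1765, 298.4118])), (array([29, 27,  9,  8, 39], dtype=int32), array([338.0513, 310.641 ]))]
the job is handed in; nothing more can be done
None
```

The job is done and handed in at about 21 s of robot time, with no verdict reported.

**Panel:** I hooked the blue panel over the bare stretch about 95 mm from the tape's centre, slid it onto the band and released it. Just before release, 10.2 mm of red showed on the one side I measured, where 10 mm means centred. The scene camera shows the same red patches now as before release. The panel rocked a little after release and has settled, and I re-aimed at where the dot now is.

**Thermometer:** The jog moves cannot tilt the tool. I drew the thermometer out, gripped it lightly and pivoted it in the fingers against the holster's bracket, then clamped it at 110 N.

**Last checks, by fitting a model to two camera views:**
- **Tilt:** about 44–46° down, with the handle underneath.
- **Aim:** within about 1 mm of the dot's centre by the best fit.
- **Distance:** lens 79.6 mm from the dot.

**Limits:** Repeated fits differ by about 2° and a few millimetres. The dot position comes from the side camera only, assuming the dot is level with the middle of the tape band. Neither check of the panel's centring measured the red on both sides of the hook.

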